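# Lock a bottle onto the shaker

## Task

Secure the lying bottle on the shaker for its run: push the rail stop against the bottle's base and carry on until its blue cap is pressed firmly, but not rammed, into the spring plunger at the other end; then flip the stop's red cam lever all the way down to clamp it there; last, swing the yellow-handled hold-down bar over the bottle and press it down until it snaps in under the brass catch. Leave the other things on the shaker and the bench where they are, and let go of everything.

Things in the scene. Friction and masses are not known exactly. Their poses are not given: they have to be found in the camera images.
- shaker: laboratory shaker, 300 x 370 mm white housing, fixed; its metal platform (320 x 420 mm) is 75 mm above the bench. Origin on the bench under the platform's middle; z up; y along the bottle, from the stop's end (-y) to the bracket's (+y); x towards the hold-down bar's hinge, away from its catch. x and y in mm below are in this frame, heights above the platform. V-blocks at y -26 and 27, 84 wide, 40 high.
- bottle: green glass bottle, 68 mm diameter, 165 mm long with its blue cap (42 mm diameter), about 0.4 kg, lying along shaker y in two V-blocks, in which it can slide. Origin at the centre of its base; its y axis runs along it to the cap. Its axis is 52 mm above the platform. Cap and plunger start 10 to 40 mm apart.
- bracket: fixed steel bracket, 90 mm wide, 100 high, origin at its foot on the platform (y = 160). Carries a black spring plunger (head 36 mm diameter, on the bottle's axis) pointing to -y. Its reach is set by a screw, varies and is not given (head face 35 to 53 mm from the origin): feel or see it. Spring: about 2.5 N per mm, bottoms after 10 mm.
- rail_stop (a joint): position in m of the rail stop along shaker +y (0 to 0.13, growing towards the bottle). It slides with about 5 N of friction and stays where it is left; the bottle adds about 2 to 5 N when it slides.
- stop_face (a point): centre of the front face of the stop's round black pad (40 mm diameter), at x = 0, on the bottle's axis. The upright plate behind it (x -38 to 38, top 90 mm up) has its back 18 mm behind this point (-y); behind that a carriage block, 92 wide, top 34 mm up, ends 70 mm behind this point. The plate's back can be pushed above the block, at x = 5 to 38, beside the upright lever.
- cam_lever (a joint): angle in rad of the red cam lever on the stop: 0 = lying flat to shaker -x, clamped (hard stop); 1.57 = upright, open. Starts at 1.25 to 1.5. Moves easily at first; over the last 0.5 rad the cam bites on the rail and it takes up to about 15 N near its tip, then it stays down.
- lever_pivot (a point): the lever's pivot axis (along shaker y), at x = -30, 45 mm behind stop_face (-y) and 30 mm above the platform. The lever is 14 mm wide in y and 10 mm thick; its centre line is 12 mm off the pivot (above it when flat, on its +x side when upright).
- lever_tip (a point): end of the lever's centre line, 80 mm along the lever from the pivot.
- hold_bar (a joint): angle in rad of the hold-down bar: 0 = level across the bottle to shaker -x, in its catch (hard stop); 1.57 = upright; starts at 1.6 to 2.05, leaning back to +x. Stays where it is left. From 0.14 to 0.07 rad its tip must be forced past the sprung brass catch (about 8 to 12 N down near the tip), then it snaps under; short of that it stays up.
- bar_pivot (a point): the bar's hinge axis (along shaker y), at x = 55, y = 7, 96 mm above the platform, on the far post (top about 102 mm above the platform).
- bar_tip (a point): free end of the bar, 125 mm from the hinge. The bar is 20 mm wide (24 at the yellow grip, which spans 77 to 117 mm from the hinge) and 6 to 9 mm thick; closed, it clears the bottle by a few mm.
- catch (a point): centre of the catch's rounded brass nose (x = -78, y = 7, 105 mm up), on the near post (x -87 to -107, top 124 mm up). The nose gives way to -x on a spring.
- spare_cap: bystander: blue screw cap, 42 mm diameter, 20 mm high, standing on the platform; origin under it
- amber_jar: bystander: amber jar, 40 mm diameter, 55 mm high, on the platform; origin under it
- driver: bystander: red-handled screwdriver, 130 mm long, lying on the platform; origin at its underside
- beaker: bystander: glass beaker, 80 mm diameter, 100 mm high, on the bench; origin under it
- feed_bottle: bystander: green plastic bottle with yellow cap, 60 mm diameter, 170 mm high, on the bench; origin under it
- marker: bystander: blue marker pen, 125 mm long, lying on the bench
- tip_box: bystander: orange box, 120 x 85 x 60 mm, on the bench; origin under it
Not all that is in view belongs to the job. Leave any pink or purple look-alike of the bottle alone.

How it is judged:
On the way, in this order (a step that is already met when the one before it is completed fails the run):
1. the stop has pushed the bottle so that its cap presses on the spring plunger (contact force between bracket and bottle above 2 N and y of stop_face in the frame of bottle above -0.004 m), for 0.2 s.
2. the cam lever is flipped fully down, the bottle still pressed on the plunger (all of step 1 and value of joint cam_lever below 0.1 rad), for 0.2 s.
3. the hold-down bar is under its catch (value of joint hold_bar below 0.035 rad and value of joint cam_lever below 0.1 rad and contact force between bracket and bottle above 2 N), for 0.2 s.
At the end, for the whole second after the job is handed in: The bottle lies level and still in its V-blocks, its cap pressed on the spring plunger with more than 2 N and its base within 4 mm of the stop's pad; the cam lever is within 0.10 rad of flat; the hold-down bar is within 0.035 rad of level, under its catch (all of step 3 and y of stop_face in the frame of bottle above -0.004 m and linear speed of bottle below 0.01 m/s and angle between bottle's own y axis and vertical between 1.5 and 1.64 rad); the robot touches nothing.
It fails at once if the bottle is rammed into the plunger (over 35 N) (contact force between bracket and bottle above 35 N).
It fails at once if a bystander is pushed more than 30 mm (distance of any of spare_cap, amber_jar, driver, beaker, feed_bottle, marker, tip_box from where it was at the start of the episode above 0.03 m).
It also fails if it takes over 59 s, if anything falls off the work surface, if the arm or the gripper's body presses on something with over 40 N, if the wrist force passes 120 N, or if a joint passes its speed limit or range.

## Robot

A 7-joint arm with a two-finger parallel gripper is mounted at the origin on the work surface. World frame = base frame: x ahead of the robot, y to its left, z up, the work surface at z = 0. Lengths are in m, angles in rad, forces in N, time in s.
With the tool pointing down it reaches from about 0.4 to 0.85 m from the base axis. Payload 4.5 kg.
Tool frame: the origin (TCP) lies on the centre line of the jaws, within the pads' length; the fingertips stand 11 mm ahead of it and the grasp point (between the pads) lies 8 mm behind it; z points along the fingers, y is the line along which they close (so a half turn about z gives the same grasp; the last joint's range is limited). The gripper opens to 88 mm and grips with 3 to 60 N. Pads are 18 mm wide; open, the fingers measure 123 mm over their backs; the gripper's body (75 mm by 187 mm) begins 45 mm behind the grasp point.
Start: joints at [1.272, 0.689, -0.195, 1.565, 0.157, 0.902, -0.215], TCP at [0.204, -0.591, 0.25] pointing down, gripper open.
Joint ranges: [-3.01, 3.01], [-0.46, 2.08], [-1.47, 1.51], [0.13, 2.56], [-1, 4.14], [0.04, 2.09], [-2.66, 2.66]. Speed limits (rad/s): [2.57, 2.57, 3.14, 3.14, 3.14, 3.14, 3.14].

## Interface

Orientations are given as a unit quaternion [x, y, z, w].
In Python, from plant import * gives the robot as it stands. The module is installed in compiled form; this text tells all that it offers.
- The arm moves only by the tool send_rows, never from a script. Its argument "motion" is a list of rows, each an object of numbers: "x", "y", "z": the shift along the tool's x, y, z in cm; "rx", "ry", "rz": the turn, a rotation vector about the tool's x, y, z in rad; "jaw": the finger opening in cm, from 0 to 8.81. In form: [{"x": .., "y": .., "z": .., "rx": .., "ry": .., "rz": .., "jaw": ..}, ...]. A call has exactly 5 rows; each row shifts and turns the commanded pose from where the row before left it, along the tool's axes as they then stand; what a row does not reach is not made up. A row lasts 1/10 s, in which the tool goes at most 50 mm and 8.59 degrees, less where a joint would pass 70% of its speed; a pose out of reach is approached as far as the arm can. A call is refused whole if a number of a shift passes 5 or a number of a turn 0.15, either way. A call with a gripper value outside its range is refused whole. The fingers move at their own pace and stop on an object; "grip_force" is the grip in N (left out, the last holds). Time passes only in rows, so rows that do not move let the fingers close, or fill a call up. It gives the time, the measured TCP pose, the force, the opening and the grip force at its end, in the units of the state.
- get_state(): the state, without advancing time (a new reading comes with each control period).
- snapshot(name): name is "scene" or "top" or "wrist"; returns a dict with "img" (420x560x3 uint8, red, green, blue), "vertical_fov" (degrees; the focal length in pixels is half the picture's height over the tangent of half this angle, whatever the lens; pixels are square), "cx", "cy" (the principal point, pixels), "extrinsics" (4x4, takes a point from camera to world coordinates). Camera axes: x right, y up, looking along -z (the intrinsics and any distortion apply to the point x, -y, -z); pixel columns grow to the right and rows downward; lengths in m; the calibration is good to about 2 mm. The wrist camera is an equidistant fisheye: a pixel r from the principal point sees the ray r / f radians off the axis. A picture is of the moment at which its call begins. There is no depth.
- finish_job(): hands the job in; it is judged then, once.
The state is a dict: "clock": time; "q": joint angles; "qd": joint speeds; "joint_torque": joint torques, N m; "tool_pos": TCP position; "eef_rot": TCP orientation; "contact_force": force on the tool from outside, world axes, zero at the start; "moment": the same for the moment, N m; "opening": opening from 0.0 (shut) to 1.0 (fully open); "finger_force": force on a finger pad.
Only numpy, scipy, OpenCV 4.12 (cv2) and the standard library are available. Lean on these libraries where they do the work, as an engineer would, in place of code of your own. Each camera call takes 0.05 s, during which the arm holds its last target. There are 200 camera calls.

## Working session

There is one attempt and no reset: what is moved stays moved. The work goes in short steps, Python scripts to look and compute and a tool call to move; the robot and the scene stay as the last step left them, time stands still between calls to the robot, and variables do not carry over. Pictures are saved under pics/ and viewed, at most 11 in all, crops included, and the job is handed in when it is done.

Besides the shell and the picture viewer there is one more tool, called after ">>>" as name(argument=value, ...), one argument or row to a line, values as JSON. send_rows: Moves the arm, as the interface text tells. Its arguments: {"type":"object","properties":{"motion":{"type":"array"},"grip_force":{"type":"number"}},"required":["motion"]}

```bash
mkdir -p pics; cat > h.py <<'E'
from plant import *
import numpy as np, cv2
from scipy.spatial.transform import Rotation as R
def save(s,fn): cv2.imwrite(fn,cv2.cvtColor(s["img"],cv2.COLOR_RGB2BGR))
def ray(s,u,v,fish=False):
    f=s["img"].shape[0]/2/np.tan(np.radians(s["vertical_fov"])/2)
    a,b=(u-s["cx"])/f,(v-s["cy"])/f
    if fish:
        r=np.hypot(a,b)+1e-12; d=np.array([a/r*np.sin(r),-b/r*np.sin(r),-np.cos(r)])
    else: d=np.array([a,-b,-1.])
    E=np.array(s["extrinsics"]); d=E[:3,:3]@d
    return E[:3,3],d/np.linalg.norm(d)
def onz(s,u,v,z,fish=False):
    o,d=ray(s,u,v,fish); return o+d*(z-o[2])/d[2]
E
python3 - <<'E'
from h import *
a=snapshot("scene");b=snapshot("top")
save(a,"pics/scene.png");save(b,"pics/top.png")
np.savez("snap.npz",**{k+n:np.array(s[k]) for n,s in(("a",a),("b",b)) for k in s})
for s in(a,b): print(s["vertical_fov"],s["cx"],s["cy"],np.round(s["extrinsics"],3).tolist())
print(get_state())
E
```

```text
51.17764279147664 282.4441949057954 217.43366720852876 [[-0.516, -0.746, 0.421, 0.953], [0.857, -0.443, 0.265, 0.24], [-0.011, 0.498, 0.867, 1.114], [0.0, 0.0, 0.0, 1.0]]
43.55584562252458 281.8177444644771 209.84005225309141 [[-0.02, 0.977, -0.213, 0.093], [-1.0, -0.021, -0.001, -0.047], [-0.006, 0.213, 0.977, 1.855], [0.0, 0.0, 0.0, 1.0]]
{'clock': 0.1, 'q': array([ 1.27179028,  0.68986515, -0.19453967,  1.56622537,  0.15730081,
        0.90251668, -0.21506522]), 'qd': array([-1.54576971e-04, -2.95752650e-03,  5.68717541e-06, -1.81582314e-03,
       -8.92598218e-05,  3.37761154e-05, -2.35460056e-04]), 'joint_torque': array([-4.30191445e-03, -5.28503430e+01, -1.27181523e+00, -1.53836238e+01,
       -5.25815960e-02,  2.05966455e-03,  7.68990708e-05]), 'tool_pos': array([ 0.20397578, -0.59020065,  0.24901645]), 'eef_rot': array([ 9.86176263e-01,  1.65697674e-01, -1.89432609e-04, -7.88816402e-04]), 'contact_force': array([ 0.51920363, -0.390917  ,  0.38231072]), 'moment': array([0.02149604, 0.03696587, 0.05978826]), 'finger_force': 0.0, 'opening': 1.0007446271311056}
```

View pics/scene.png

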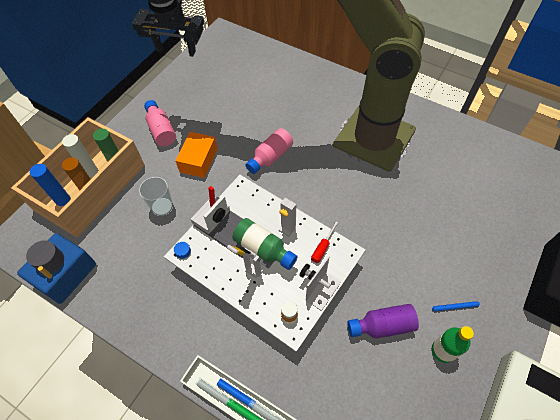

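View pics/top.png

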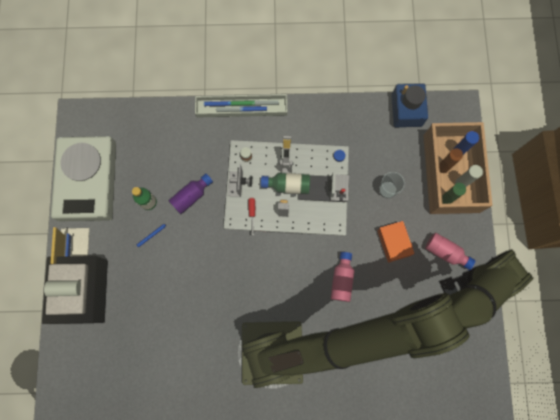

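Scene: the green bottle with a white label and blue cap, lying on the shaker at top (290,183), is the target. The look-alikes are pink at (343,275) and (450,250), purple at (190,192), and the standing green feed bottle at (142,195). The stop with its red lever is at (340,187), the bracket at (237,182) and the bar with its yellow grip at (287,145). The blue spare cap is at (339,155) and the red driver at (252,208).

```bash
cat >> h.py <<'E'
def load(n):
    z=np.load("snap.npz"); d={k[:-1]:z[k] for k in z.files if k[-1]==n}
    for k in("vertical_fov","cx","cy"): d[k]=float(d[k])
    return d
E
python3 - <<'E'
from h import *
a,b=load("a"),load("b")
def crop(s,x,y,w,h,k): return cv2.resize(s["img"][y:y+h,x:x+w],None,fx=k,fy=k,interpolation=cv2.INTER_CUBIC)
c1=crop(b,218,130,140,112,5.7);c2=crop(a,160,165,215,195,3.05)
cv2.imwrite("pics/ctop.png",c1[:,:,::-1]);cv2.imwrite("pics/cscene.png",c2[:,:,::-1])
# platform corners in top view
g=b["img"].min(2); m=(g>120).astype(np.uint8); m[:130]=0;m[245:]=0;m[:,:215]=0;m[:,360:]=0
m=cv2.morphologyEx(m,cv2.MORPH_OPEN,np.ones((3,3)))
c=max(cv2.findContours(m,0,2)[0],key=cv2.contourArea)
p=np.array([onz(b,u,v,.075)[:2] for u,v in c[:,0]],np.float32)
print("rect",cv2.minAreaRect(p),np.round(p.min(0),3),p.max(0))
def blobs(s,lo,hi,nm,box):
    h=cv2.cvtColor(s["img"],cv2.COLOR_RGB2HSV); m=cv2.inRange(h,lo,hi)
    n,l,st,ce=cv2.connectedComponentsWithStats(m)
    for i in range(1,n):
        if st[i,4]>6 and box[0]<ce[i][0]<box[2] and box[1]<ce[i][1]<box[3]: print(nm,st[i],ce[i].round(1),onz(s,*ce[i],.127)[:2].round(3))
for s,n,bx in((b,"top",(218,130,360,240)),(a,"scene",(160,160,370,350))):
    blobs(s,(0,150,90),(6,255,255),n+" red",bx);blobs(s,(18,120,90),(32,255,255),n+" yel",bx);blobs(s,(100,130,60),(125,255,255),n+" blue",bx)
E
```

```text
rect ((0.5655761361122131, -0.06449462473392487), (0.4240972697734833, 0.32440051436424255), 85.57980346679688) [ 0.389 -0.272] [0.74128515 0.15542565]
top red [249 199   5  17  72] [251.3 206.9] [0.483 0.058]
top yel [284 141   6   7  37] [286.4 143.7] [ 0.705 -0.066]
top blue [335 151   9   9  70] [339.  155.1] [ 0.659 -0.246]
top blue [262 177   6   9  48] [264.4 181.2] [0.572 0.012]
scene red [209 186   6  21  91] [211.4 195.5] [ 0.513 -0.26 ]
scene red [311 239  18  24 232] [319.8 250.6] [0.508 0.067]
scene yel [176 159  15   5  23] [183.5 161.2] [ 0.46  -0.395]
scene yel [279 208   9   9  51] [283.6 212. ] [ 0.458 -0.067]
scene yel [233 246  12  10  43] [239.5 251. ] [ 0.611 -0.104]
scene blue [246 159  14  15 149] [252.5 165.8] [ 0.374 -0.219]
scene blue [174 242  16  17 216] [181.7 249.8] [ 0.682 -0.23 ]
scene blue [280 251  17  19 208] [288.2 259.8] [0.569 0.013]
scene blue [348 319  14  18 203] [354.2 327.6] [0.637 0.227]
```

View pics/ctop.png

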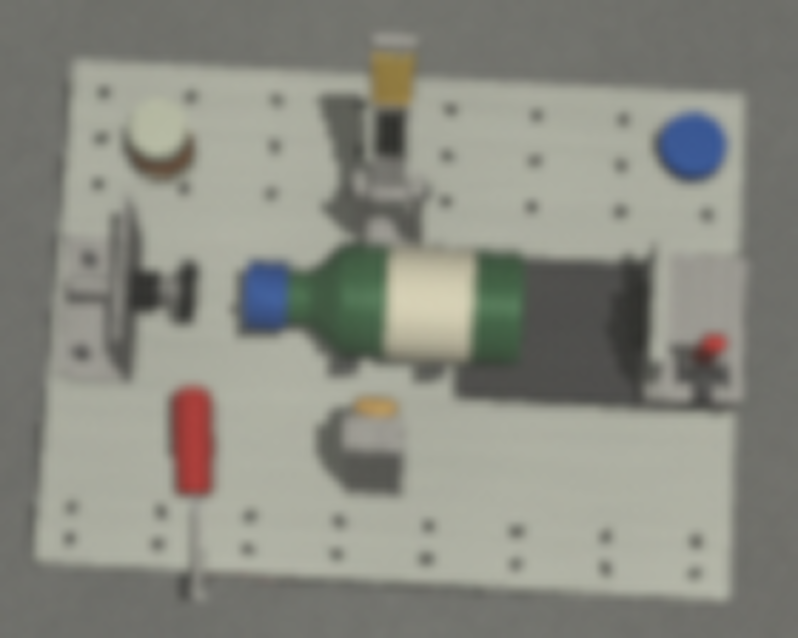

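View pics/cscene.png

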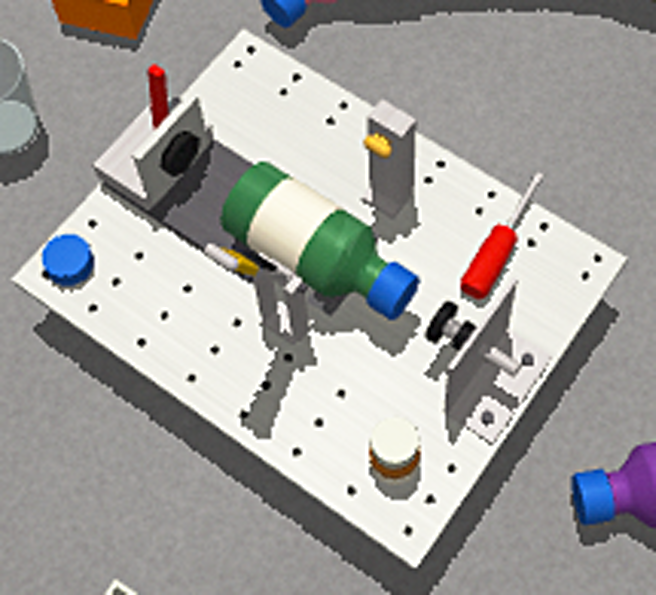

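```bash
cat >> h.py <<'E'
C=np.array([.566,-.0645,.075]); yaw=-.077
S=np.array([[np.cos(yaw),-np.sin(yaw),0],[np.sin(yaw),np.cos(yaw),0],[0,0,1]])
def sh(p): return (S.T@(np.array(p)-C))*1000
def wo(p): return C+S@(np.array(p)/1000)
def tri(s1,p1,s2,p2):
    o,d=ray(s1,*p1);q,e=ray(s2,*p2); t=np.linalg.lstsq(np.c_[d,-e],q-o,rcond=None)[0]
    A,B=o+t[0]*d,q+t[1]*e; return (A+B)/2,np.linalg.norm(A-B)
def tool():
    s=get_state(); r=R.from_quat(s["eef_rot"]).as_matrix()
    print("t %.2f tip_sh"%s["clock"],sh(s["tool_pos"]+.011*r[:,2]).round(1),"F",(S.T@s["contact_force"]).round(1),"yaw err",np.round(np.arctan2(r[1,0],r[0,0])-(np.pi/2+yaw),3),"tz",r[:,2].round(3)); return s,r
def goto(tip,s=None): # cm / rad in the tool axes to bring the fingertip centre to a shaker point
    s,r=tool(); p=wo(tip)-.011*r[:,2]; print("need cm",(r.T@(p-s["tool_pos"])*100).round(2))
E
python3 - <<'E'
from h import *
a,b=load("a"),load("b")
T=lambda x,y:(x/5.7+218,y/5.7+130)
Q=lambda x,y:(x/3.05+160,y/3.05+165)
for n,p,z in(("carriage back",T(745,330),.109),("plate top front",T(650,320),.165),("plate top back",T(668,320),.165),("base",T(523,305),.127),("capfront",T(240,298),.127),("plunger",T(196,292),.127)): print(n,sh(onz(b,*p,z)).round(1))
g,e=tri(b,(286.4,143.7),a,(239.5,251)); print("grip",sh(g).round(1),e)
g,e=tri(b,T(714,342),a,Q(155,70)); print("lever end",sh(g).round(1),e)
g,e=tri(b,T(376,405),a,Q(377,145)); print("catch",sh(g).round(1),e)
for n,p,z in(("plate R",Q(197,100),.165),("plate L",Q(137,160),.165)): print(n,sh(onz(a,*p,z)).round(1))
print("plunger scene",sh(onz(a,*Q(437,318),.127)).round(1),"cap scene",sh(onz(a,*Q(400,292),.127)).round(1))
goto([22,-230,150])
E
```

```text
carriage back [  -3.  -212.2   34. ]
plate top front [ -15.1 -150.6   90. ]
plate top back [ -14.5 -161.    90. ]
base [  0.3 -77.6  52. ]
capfront [-4.7 91.3 52. ]
plunger [ -2.4 117.9  52. ]
grip [ 90.5  10.1 181.9] 0.006436645301847228
lever end [ -31.6 -185.6  108. ] 0.001903785970219339
catch [-79.4   7.3 106.4] 0.003509334105434089
plate R [ -36.7 -146.1   90. ]
plate L [  36.8 -149.6   90. ]
plunger scene [ -3.1 121.7  52. ] cap scene [-4.7 84.7 52. ]
t 0.10 tip_sh [-320.5 -552.   163. ] F [ 0.5 -0.3  0.4] yaw err -1.161 tz [-0.001  0.001 -1.   ]
need cm [ 44.25 -15.88   1.32]
```

>>> send_rows(
  motion=[
    {"x": 4,"y": -1.4,"jaw": 0},
    {"x": 4,"y": -1.4,"jaw": 0},
    {"x": 4,"y": -1.4,"jaw": 0},
    {"x": 4,"y": -1.4,"jaw": 0},
    {"x": 4,"y": -1.4,"jaw": 0},
  ],
  grip_force=20,
)

```text
schema error: expected keys x, y, z, rx, ry, rz, jaw
```

>>> send_rows(
  motion=[
    {"x": 4,"y": -1.5,"jaw": 0},
    {"x": 4,"y": -1.5,"jaw": 0},
    {"x": 4,"y": -1.5,"jaw": 0},
    {"x": 4,"y": -1.5,"jaw": 0},
    {"x": 4,"y": -1.5,"jaw": 0},
  ],
)

```text
schema error: expected keys x, y, z, rx, ry, rz, jaw
```

>>> send_rows(
  motion=[
    {"rz": -0.145,"jaw": 0},
    {"rz": -0.145,"jaw": 0},
    {"rz": -0.145,"jaw": 0},
    {"rz": -0.145,"jaw": 0},
    {"rz": -0.145,"jaw": 0},
  ],
)

```text
schema error: expected keys x, y, z, rx, ry, rz, jaw
```

>>> send_rows(
  motion=[
    {"rz": -0.145,"jaw": 0},
    {"rz": -0.145,"jaw": 0},
    {"rz": -0.145,"jaw": 0},
    {"jaw": 0},
    {"jaw": 0},
  ],
)

```text
schema error: expected keys x, y, z, rx, ry, rz, jaw
```

```bash
python3 - <<'E'
from h import *
goto([22,-190,130])
s=snapshot("wrist"); save(s,"pics/w1.png")
E
```

```text
t 0.10 tip_sh [-320.5 -552.   163. ] F [ 0.5 -0.3  0.4] yaw err -1.161 tz [-0.001  0.001 -1.   ]
need cm [ 45.84 -19.54   3.33]
```

View pics/w1.png

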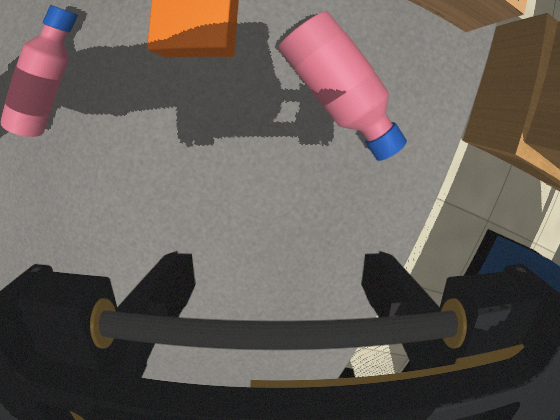

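The calls were refused because every row needs all the keys, so the arm hasn't moved. The wrist picture shows only bench, the pink look-alikes at (350,80) and (35,80), and the open fingers. I'll resend with full rows.

>>> send_rows(
  motion=[
    {"x": 4,"y": -1.4,"z": 0,"rx": 0,"ry": 0,"rz": 0,"jaw": 0},
    {"x": 4,"y": -1.4,"z": 0,"rx": 0,"ry": 0,"rz": 0,"jaw": 0},
    {"x": 4,"y": -1.4,"z": 0,"rx": 0,"ry": 0,"rz": 0,"jaw": 0},
    {"x": 4,"y": -1.4,"z": 0,"rx": 0,"ry": 0,"rz": 0,"jaw": 0},
    {"x": 4,"y": -1.4,"z": 0,"rx": 0,"ry": 0,"rz": 0,"jaw": 0},
  ],
  grip_force=20,
)

```text
clock: 0.65
tool_pos: [0.3714, -0.4579, 0.2495]
eef_rot: [0.986, 0.166, -0.0, -0.0]
contact_force: [0.3, 0.0, 0.7]
opening: 0.57
finger_force: 0.0
```

>>> send_rows(
  motion=[
    {"x": 4,"y": -1.5,"z": 0,"rx": 0,"ry": 0,"rz": 0,"jaw": 0},
    {"x": 4,"y": -1.5,"z": 0,"rx": 0,"ry": 0,"rz": 0,"jaw": 0},
    {"x": 4,"y": -1.5,"z": 0,"rx": 0,"ry": 0,"rz": 0,"jaw": 0},
    {"x": 4,"y": -1.5,"z": 0,"rx": 0,"ry": 0,"rz": 0,"jaw": 0},
    {"x": 4,"y": -1.5,"z": 0,"rx": 0,"ry": 0,"rz": 0,"jaw": 0},
  ],
)

```text
clock: 1.15
tool_pos: [0.5359, -0.3217, 0.2495]
eef_rot: [0.986, 0.166, -0.0, -0.0]
contact_force: [0.0, -0.6, -0.5]
opening: 0.117
finger_force: 0.0
```

>>> send_rows(
  motion=[
    {"x": 0,"y": 0,"z": 0,"rx": 0,"ry": 0,"rz": -0.145,"jaw": 0},
    {"x": 0,"y": 0,"z": 0,"rx": 0,"ry": 0,"rz": -0.145,"jaw": 0},
    {"x": 0,"y": 0,"z": 0,"rx": 0,"ry": 0,"rz": -0.145,"jaw": 0},
    {"x": 0,"y": 0,"z": 0,"rx": 0,"ry": 0,"rz": -0.145,"jaw": 0},
    {"x": 0,"y": 0,"z": 0,"rx": 0,"ry": 0,"rz": -0.145,"jaw": 0},
  ],
)

```text
clock: 1.65
tool_pos: [0.5346, -0.3229, 0.2494]
eef_rot: [0.862, 0.507, -0.0, -0.0]
contact_force: [-0.7, -0.9, -0.2]
opening: 0.007
finger_force: 0.0
```

>>> send_rows(
  motion=[
    {"x": 0,"y": 0,"z": 0,"rx": 0,"ry": 0,"rz": -0.145,"jaw": 0},
    {"x": 0,"y": 0,"z": 0,"rx": 0,"ry": 0,"rz": -0.145,"jaw": 0},
    {"x": 0,"y": 0,"z": 0,"rx": 0,"ry": 0,"rz": -0.145,"jaw": 0},
    {"x": 0,"y": 0,"z": 0,"rx": 0,"ry": 0,"rz": 0,"jaw": 0},
    {"x": 0,"y": 0,"z": 0,"rx": 0,"ry": 0,"rz": 0,"jaw": 0},
  ],
)

```text
clock: 2.15
tool_pos: [0.5347, -0.3231, 0.2495]
eef_rot: [0.735, 0.678, 0.0, -0.0]
contact_force: [0.3, -0.2, -0.3]
opening: 0.004
finger_force: 0.0
```

```bash
python3 - <<'E'
from h import *
goto([22,-190,130]); print(get_state()["q"].round(2),get_state()["opening"])
E
```

```text
t 2.15 tip_sh [ -11.4 -260.2  163.5] F [ 0.3 -0.2 -0.3] yaw err -0.005 tz [-0.  0. -1.]
need cm [7.03 3.3  3.35]
[ 0.73  0.72 -0.48  1.56  0.38  0.96  0.05] 0.0041052746882133265
```

>>> send_rows(
  motion=[
    {"x": 3.5,"y": 1.7,"z": 0,"rx": 0,"ry": 0,"rz": 0,"jaw": 0},
    {"x": 3.5,"y": 1.7,"z": 0,"rx": 0,"ry": 0,"rz": 0,"jaw": 0},
    {"x": 0,"y": 0,"z": 3.5,"rx": 0,"ry": 0,"rz": 0,"jaw": 0},
    {"x": 0,"y": 0,"z": 3.5,"rx": 0,"ry": 0,"rz": 0,"jaw": 0},
    {"x": 0,"y": 0,"z": 3.3,"rx": 0,"ry": 0,"rz": 0,"jaw": 0},
  ],
)

```text
clock: 2.65
tool_pos: [0.5744, -0.2556, 0.1457]
eef_rot: [0.735, 0.678, -0.0, 0.0]
contact_force: [0.1, -0.2, -0.1]
opening: 0.006
finger_force: 0.0
```

>>> send_rows(
  motion=[
    {"x": 0.4,"y": 0,"z": 0,"rx": 0,"ry": 0,"rz": 0,"jaw": 0},
    {"x": 0.5,"y": 0,"z": 0,"rx": 0,"ry": 0,"rz": 0,"jaw": 0},
    {"x": 0.5,"y": 0,"z": 0,"rx": 0,"ry": 0,"rz": 0,"jaw": 0},
    {"x": 0.5,"y": 0,"z": 0,"rx": 0,"ry": 0,"rz": 0,"jaw": 0},
    {"x": 0.5,"y": 0,"z": 0,"rx": 0,"ry": 0,"rz": 0,"jaw": 0},
  ],
)

```text
clock: 3.15
tool_pos: [0.5772, -0.233, 0.1486]
eef_rot: [0.734, 0.679, 0.0, 0.002]
contact_force: [0.2, -5.6, 4.6]
opening: 0.001
finger_force: 2.7
```

```bash
python3 - <<'E'
from h import *
goto([22,-150,60])
b=snapshot("top"); a=snapshot("scene")
c=cv2.resize(a["img"][165:300,160:375],None,fx=3.5,fy=3.5,interpolation=cv2.INTER_CUBIC); cv2.imwrite("pics/s2.png",c[:,:,::-1])
E
```

```text
t 3.15 tip_sh [  24.2 -167.1   62.6] F [ 0.6 -5.6  4.6] yaw err -0.002 tz [ 0.003 -0.003 -1.   ]
need cm [ 1.71 -0.22  0.25]
```

View pics/s2.png

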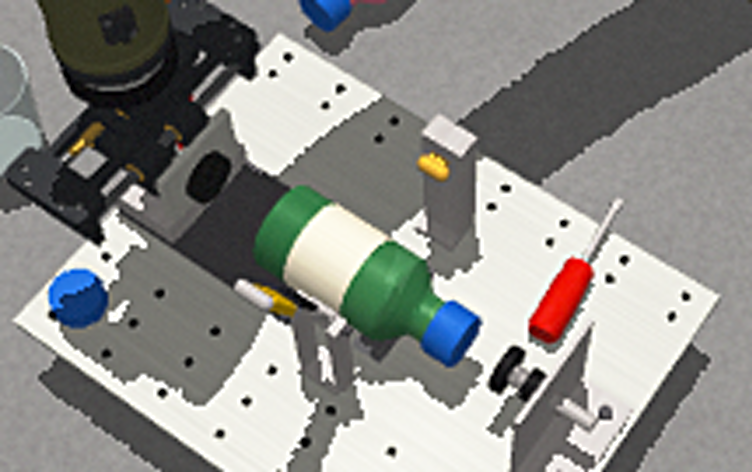

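The tool has touched the plate's back: 5.6 N along y. It also reads 4.6 N upward, so the gripper may be rubbing something such as the lever's top. I'll rise a little and check.

>>> send_rows(
  motion=[
    {"x": -0.3,"y": 0,"z": -0.5,"rx": 0,"ry": 0,"rz": 0,"jaw": 0},
    {"x": 0,"y": 0,"z": -0.5,"rx": 0,"ry": 0,"rz": 0,"jaw": 0},
    {"x": 0,"y": 0,"z": 0,"rx": 0,"ry": 0,"rz": 0,"jaw": 0},
    {"x": 0,"y": 0,"z": 0,"rx": 0,"ry": 0,"rz": 0,"jaw": 0},
    {"x": 0,"y": 0,"z": 0,"rx": 0,"ry": 0,"rz": 0,"jaw": 0},
  ],
)

```text
clock: 3.75
tool_pos: [0.5757, -0.2347, 0.1565]
eef_rot: [0.734, 0.679, -0.0, -0.0]
contact_force: [0.1, 0.6, 0.5]
opening: 0.004
finger_force: 0.0
```

>>> send_rows(
  motion=[
    {"x": 0.5,"y": 0,"z": 0,"rx": 0,"ry": 0,"rz": 0,"jaw": 0},
    {"x": 0.5,"y": 0,"z": 0,"rx": 0,"ry": 0,"rz": 0,"jaw": 0},
    {"x": 0.5,"y": 0,"z": 0,"rx": 0,"ry": 0,"rz": 0,"jaw": 0},
    {"x": 0.5,"y": 0,"z": 0,"rx": 0,"ry": 0,"rz": 0,"jaw": 0},
    {"x": 0.5,"y": 0,"z": 0,"rx": 0,"ry": 0,"rz": 0,"jaw": 0},
  ],
)

```text
clock: 4.25
tool_pos: [0.5773, -0.2122, 0.1564]
eef_rot: [0.735, 0.678, -0.002, 0.001]
contact_force: [-1.1, -5.7, -2.1]
opening: 0.004
finger_force: 2.7
```

```bash
python3 - <<'E'
from h import *
goto([22,-100,70])
E
```

```text
t 4.25 tip_sh [  22.6 -146.4   70.4] F [-0.7 -5.7 -2.1] yaw err -0.003 tz [-0.001 -0.003 -1.   ]
need cm [ 4.64 -0.07  0.03]
```

>>> send_rows(
  motion=[
    {"x": 0.6,"y": 0,"z": 0,"rx": 0,"ry": 0,"rz": 0,"jaw": 0},
    {"x": 0.6,"y": 0,"z": 0,"rx": 0,"ry": 0,"rz": 0,"jaw": 0},
    {"x": 0.6,"y": 0,"z": 0,"rx": 0,"ry": 0,"rz": 0,"jaw": 0},
    {"x": 0.6,"y": 0,"z": 0,"rx": 0,"ry": 0,"rz": 0,"jaw": 0},
    {"x": 0.6,"y": 0,"z": 0,"rx": 0,"ry": 0,"rz": 0,"jaw": 0},
  ],
)

```text
clock: 4.75
tool_pos: [0.5796, -0.1823, 0.1565]
eef_rot: [0.735, 0.678, -0.002, 0.001]
contact_force: [0.1, -6.2, -1.0]
opening: 0.007
finger_force: 2.8
```

>>> send_rows(
  motion=[
    {"x": 0.4,"y": 0,"z": 0,"rx": 0,"ry": 0,"rz": 0,"jaw": 0},
    {"x": 0.4,"y": 0,"z": 0,"rx": 0,"ry": 0,"rz": 0,"jaw": 0},
    {"x": 0.4,"y": 0,"z": 0,"rx": 0,"ry": 0,"rz": 0,"jaw": 0},
    {"x": 0.4,"y": 0,"z": 0,"rx": 0,"ry": 0,"rz": 0,"jaw": 0},
    {"x": 0.4,"y": 0,"z": 0,"rx": 0,"ry": 0,"rz": 0,"jaw": 0},
  ],
)

```text
clock: 5.25
tool_pos: [0.5809, -0.1647, 0.1565]
eef_rot: [0.735, 0.678, -0.003, 0.002]
contact_force: [-0.4, -10.5, -1.6]
opening: 0.003
finger_force: 4.9
```

>>> send_rows(
  motion=[
    {"x": 0.3,"y": 0,"z": 0,"rx": 0,"ry": 0,"rz": 0,"jaw": 0},
    {"x": 0.3,"y": 0,"z": 0,"rx": 0,"ry": 0,"rz": 0,"jaw": 0},
    {"x": 0.2,"y": 0,"z": 0,"rx": 0,"ry": 0,"rz": 0,"jaw": 0},
    {"x": 0.1,"y": 0,"z": 0,"rx": 0,"ry": 0,"rz": 0,"jaw": 0},
    {"x": 0.1,"y": 0,"z": 0,"rx": 0,"ry": 0,"rz": 0,"jaw": 0},
  ],
)

```text
clock: 5.75
tool_pos: [0.5816, -0.1553, 0.1565]
eef_rot: [0.735, 0.678, -0.003, 0.002]
contact_force: [-0.0, -10.7, -0.7]
opening: 0.006
finger_force: 5.1
```

```bash
python3 - <<'E'
from h import *
goto([22,-74,70])
b=snapshot("top");save(b,"pics/t3.png")
E
```

```text
t 5.75 tip_sh [ 22.6 -89.4  70.5] F [  0.8 -10.7  -0.7] yaw err -0.004 tz [-0.002 -0.007 -1.   ]
need cm [ 1.54 -0.06  0.04]
```

>>> send_rows(
  motion=[
    {"x": 0.2,"y": 0,"z": 0,"rx": 0,"ry": 0,"rz": 0,"jaw": 0},
    {"x": 0.2,"y": 0,"z": 0,"rx": 0,"ry": 0,"rz": 0,"jaw": 0},
    {"x": 0.1,"y": 0,"z": 0,"rx": 0,"ry": 0,"rz": 0,"jaw": 0},
    {"x": 0.1,"y": 0,"z": 0,"rx": 0,"ry": 0,"rz": 0,"jaw": 0},
    {"x": 0.1,"y": 0,"z": 0,"rx": 0,"ry": 0,"rz": 0,"jaw": 0},
  ],
)

```text
clock: 6.3
tool_pos: [0.5822, -0.1486, 0.1565]
eef_rot: [0.735, 0.678, -0.003, 0.002]
contact_force: [-1.0, -9.4, 0.3]
opening: 0.004
finger_force: 5.3
```

>>> send_rows(
  motion=[
    {"x": 0.1,"y": 0,"z": 0,"rx": 0,"ry": 0,"rz": 0,"jaw": 0},
    {"x": 0.1,"y": 0,"z": 0,"rx": 0,"ry": 0,"rz": 0,"jaw": 0},
    {"x": 0.1,"y": 0,"z": 0,"rx": 0,"ry": 0,"rz": 0,"jaw": 0},
    {"x": 0.1,"y": 0,"z": 0,"rx": 0,"ry": 0,"rz": 0,"jaw": 0},
    {"x": 0.1,"y": 0,"z": 0,"rx": 0,"ry": 0,"rz": 0,"jaw": 0},
  ],
)

```text
clock: 6.8
tool_pos: [0.5825, -0.1438, 0.1565]
eef_rot: [0.735, 0.678, -0.003, 0.002]
contact_force: [-0.8, -11.1, -1.0]
opening: 0.004
finger_force: 5.4
```

>>> send_rows(
  motion=[
    {"x": 0.1,"y": 0,"z": 0,"rx": 0,"ry": 0,"rz": 0,"jaw": 0},
    {"x": 0.1,"y": 0,"z": 0,"rx": 0,"ry": 0,"rz": 0,"jaw": 0},
    {"x": 0.1,"y": 0,"z": 0,"rx": 0,"ry": 0,"rz": 0,"jaw": 0},
    {"x": 0.1,"y": 0,"z": 0,"rx": 0,"ry": 0,"rz": 0,"jaw": 0},
    {"x": 0.1,"y": 0,"z": 0,"rx": 0,"ry": 0,"rz": 0,"jaw": 0},
  ],
)

```text
clock: 7.3
tool_pos: [0.5829, -0.139, 0.1565]
eef_rot: [0.735, 0.678, -0.003, 0.002]
contact_force: [0.1, -10.6, -0.3]
opening: 0.006
finger_force: 5.5
```

>>> send_rows(
  motion=[
    {"x": 0.1,"y": 0,"z": 0,"rx": 0,"ry": 0,"rz": 0,"jaw": 0},
    {"x": 0.1,"y": 0,"z": 0,"rx": 0,"ry": 0,"rz": 0,"jaw": 0},
    {"x": 0.1,"y": 0,"z": 0,"rx": 0,"ry": 0,"rz": 0,"jaw": 0},
    {"x": 0.1,"y": 0,"z": 0,"rx": 0,"ry": 0,"rz": 0,"jaw": 0},
    {"x": 0.1,"y": 0,"z": 0,"rx": 0,"ry": 0,"rz": 0,"jaw": 0},
  ],
)

```text
clock: 7.8
tool_pos: [0.583, -0.1368, 0.1565]
eef_rot: [0.736, 0.677, -0.005, 0.004]
contact_force: [0.3, -16.3, 0.7]
opening: 0.007
finger_force: 8.1
```

>>> send_rows(
  motion=[
    {"x": 0.1,"y": 0,"z": 0,"rx": 0,"ry": 0,"rz": 0,"jaw": 0},
    {"x": 0.1,"y": 0,"z": 0,"rx": 0,"ry": 0,"rz": 0,"jaw": 0},
    {"x": 0.1,"y": 0,"z": 0,"rx": 0,"ry": 0,"rz": 0,"jaw": 0},
    {"x": 0.1,"y": 0,"z": 0,"rx": 0,"ry": 0,"rz": 0,"jaw": 0},
    {"x": 0.1,"y": 0,"z": 0,"rx": 0,"ry": 0,"rz": 0,"jaw": 0},
  ],
)

```text
clock: 8.3
tool_pos: [0.5832, -0.1348, 0.1566]
eef_rot: [0.737, 0.676, -0.006, 0.005]
contact_force: [-0.3, -20.5, 0.0]
opening: 0.005
finger_force: 10.4
```

>>> send_rows(
  motion=[
    {"x": 0,"y": 0,"z": 0,"rx": 0,"ry": 0,"rz": 0,"jaw": 0},
    {"x": 0,"y": 0,"z": 0,"rx": 0,"ry": 0,"rz": 0,"jaw": 0},
    {"x": 0,"y": 0,"z": 0,"rx": 0,"ry": 0,"rz": 0,"jaw": 0},
    {"x": 0,"y": 0,"z": 0,"rx": 0,"ry": 0,"rz": 0,"jaw": 0},
    {"x": 0,"y": 0,"z": 0,"rx": 0,"ry": 0,"rz": 0,"jaw": 0},
  ],
)

```text
clock: 8.8
tool_pos: [0.5832, -0.1347, 0.1566]
eef_rot: [0.737, 0.676, -0.006, 0.005]
contact_force: [-0.6, -19.8, 0.7]
opening: 0.006
finger_force: 10.0
```

>>> send_rows(
  motion=[
    {"x": 0.1,"y": 0,"z": 0,"rx": 0,"ry": 0,"rz": 0,"jaw": 0},
    {"x": 0.1,"y": 0,"z": 0,"rx": 0,"ry": 0,"rz": 0,"jaw": 0},
    {"x": 0.1,"y": 0,"z": 0,"rx": 0,"ry": 0,"rz": 0,"jaw": 0},
    {"x": 0,"y": 0,"z": 0,"rx": 0,"ry": 0,"rz": 0,"jaw": 0},
    {"x": 0,"y": 0,"z": 0,"rx": 0,"ry": 0,"rz": 0,"jaw": 0},
  ],
)

```text
clock: 9.3
tool_pos: [0.5833, -0.1334, 0.1566]
eef_rot: [0.737, 0.676, -0.007, 0.005]
contact_force: [0.9, -23.1, 0.9]
opening: 0.004
finger_force: 11.4
```

>>> send_rows(
  motion=[
    {"x": -0.4,"y": 0,"z": 0,"rx": 0,"ry": 0,"rz": 0,"jaw": 0},
    {"x": -0.4,"y": 0,"z": 0,"rx": 0,"ry": 0,"rz": 0,"jaw": 0},
    {"x": -0.6,"y": 0,"z": 0,"rx": 0,"ry": 0,"rz": 0,"jaw": 0},
    {"x": -0.6,"y": 0,"z": 0,"rx": 0,"ry": 0,"rz": 0,"jaw": 0},
    {"x": 0,"y": 0,"z": -2,"rx": 0,"ry": 0,"rz": 0,"jaw": 0},
  ],
)

```text
clock: 9.8
tool_pos: [0.5814, -0.14, 0.1747]
eef_rot: [0.734, 0.679, -0.001, -0.002]
contact_force: [0.9, 0.1, -0.7]
opening: 0.007
finger_force: 0.0
```

>>> send_rows(
  motion=[
    {"x": 0,"y": 0,"z": -2,"rx": 0,"ry": 0,"rz": 0,"jaw": 0},
    {"x": 0,"y": 0,"z": 0,"rx": 0,"ry": 0,"rz": 0,"jaw": 0},
    {"x": 0,"y": 0,"z": 0,"rx": 0,"ry": 0,"rz": 0,"jaw": 0},
    {"x": 0,"y": 0,"z": 0,"rx": 0,"ry": 0,"rz": 0,"jaw": 0},
    {"x": 0,"y": 0,"z": 0,"rx": 0,"ry": 0,"rz": 0,"jaw": 0},
  ],
)

```text
clock: 10.3
tool_pos: [0.5827, -0.1399, 0.1957]
eef_rot: [0.734, 0.679, -0.001, -0.001]
contact_force: [0.4, -0.1, 0.9]
opening: 0.005
finger_force: 0.0
```

```bash
python3 - <<'E'
from h import *
s,r=tool()
a=snapshot("scene");c=cv2.resize(a["img"][165:300,160:375],None,fx=3.5,fy=3.5,interpolation=cv2.INTER_CUBIC); cv2.imwrite("pics/s4.png",c[:,:,::-1])
E
```

```text
t 10.30 tip_sh [ 22.4 -73.9 109.7] F [ 0.4 -0.1  0.9] yaw err -0.001 tz [-0.002  0.    -1.   ]
```

View pics/s4.png

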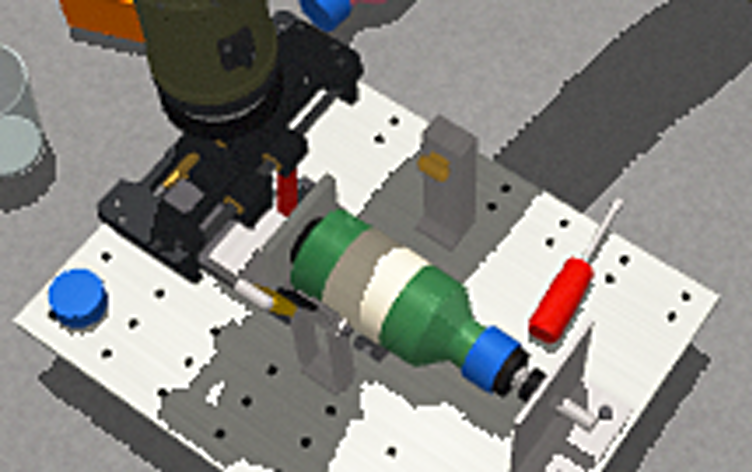

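The picture shows the cap, at (490,358), seated on the plunger, the pad against the bottle's base, and the lever upright at (288,190). Next I'll flip the lever by sweeping the closed fingertips along its arc.

>>> send_rows(
  motion=[
    {"x": -1.3,"y": 0,"z": 0,"rx": 0,"ry": 0,"rz": 0,"jaw": 0},
    {"x": 0,"y": 0,"z": 1.5,"rx": 0,"ry": 0,"rz": 0,"jaw": 0},
    {"x": 0,"y": -1.0,"z": 0,"rx": 0,"ry": 0,"rz": 0,"jaw": 0},
    {"x": 0,"y": -1.0,"z": 0,"rx": 0,"ry": 0,"rz": 0,"jaw": 0},
    {"x": 0,"y": -0.9,"z": 0,"rx": 0,"ry": 0,"rz": 0,"jaw": 0},
  ],
)

```text
clock: 10.85
tool_pos: [0.5526, -0.1521, 0.1813]
eef_rot: [0.735, 0.679, -0.0, -0.0]
contact_force: [0.2, -0.4, 0.1]
opening: 0.001
finger_force: 0.0
```

>>> send_rows(
  motion=[
    {"x": 0,"y": -0.7,"z": 0,"rx": 0,"ry": 0,"rz": 0,"jaw": 0},
    {"x": 0,"y": -0.7,"z": 0,"rx": 0,"ry": 0,"rz": 0,"jaw": 0},
    {"x": 0,"y": -0.65,"z": 0.1,"rx": 0,"ry": 0,"rz": 0,"jaw": 0},
    {"x": 0,"y": -0.65,"z": 0.2,"rx": 0,"ry": 0,"rz": 0,"jaw": 0},
    {"x": 0,"y": 0,"z": 0,"rx": 0,"ry": 0,"rz": 0,"jaw": 0},
  ],
)

```text
clock: 11.35
tool_pos: [0.5252, -0.1487, 0.1785]
eef_rot: [0.734, 0.679, -0.001, -0.0]
contact_force: [0.4, 0.1, 0.0]
opening: 0.005
finger_force: 0.0
```

```bash
python3 - <<'E'
from h import *
goto([-45.6,-86.5,88.5])
E
```

```text
t 11.35 tip_sh [-34.2 -87.1  92.5] F [0.3 0.2 0. ] yaw err -0.001 tz [-0.002 -0.    -1.   ]
need cm [ 0.06 -1.14  0.41]
```

>>> send_rows(
  motion=[
    {"x": 0,"y": -1.1,"z": 0.4,"rx": 0,"ry": 0,"rz": 0,"jaw": 0},
    {"x": 0,"y": -0.6,"z": 0.4,"rx": 0,"ry": 0,"rz": 0,"jaw": 0},
    {"x": 0,"y": -0.5,"z": 0.4,"rx": 0,"ry": 0,"rz": 0,"jaw": 0},
    {"x": 0,"y": -0.5,"z": 0.5,"rx": 0,"ry": 0,"rz": 0,"jaw": 0},
    {"x": 0,"y": -0.4,"z": 0.5,"rx": 0,"ry": 0,"rz": 0,"jaw": 0},
  ],
)

```text
clock: 11.85
tool_pos: [0.495, -0.1463, 0.1563]
eef_rot: [0.734, 0.679, -0.0, -0.0]
contact_force: [-1.1, 0.7, 4.2]
opening: 0.004
finger_force: 1.7
```

>>> send_rows(
  motion=[
    {"x": 0,"y": -0.4,"z": 0.6,"rx": 0,"ry": 0,"rz": 0,"jaw": 0},
    {"x": 0,"y": -0.3,"z": 0.6,"rx": 0,"ry": 0,"rz": 0,"jaw": 0},
    {"x": 0,"y": -0.3,"z": 0.6,"rx": 0,"ry": 0,"rz": 0,"jaw": 0},
    {"x": 0,"y": -0.2,"z": 0.6,"rx": 0,"ry": 0,"rz": 0,"jaw": 0},
    {"x": 0,"y": 0,"z": 0,"rx": 0,"ry": 0,"rz": 0,"jaw": 0},
  ],
)

```text
clock: 12.35
tool_pos: [0.4817, -0.1459, 0.133]
eef_rot: [0.734, 0.679, -0.002, -0.0]
contact_force: [-5.9, 0.4, 14.5]
opening: 0.008
finger_force: 7.3
```

```bash
python3 - <<'E'
from h import *
goto([-77.5,-86.5,47])
a=snapshot("scene");c=cv2.resize(a["img"][165:300,160:375],None,fx=3.5,fy=3.5,interpolation=cv2.INTER_CUBIC); cv2.imwrite("pics/s5.png",c[:,:,::-1])
E
```

```text
t 12.35 tip_sh [-77.8 -87.7  47. ] F [-5.9 -0.1 14.5] yaw err -0.001 tz [-0.003 -0.002 -1.   ]
need cm [ 0.12  0.03 -0.  ]
```

View pics/s5.png

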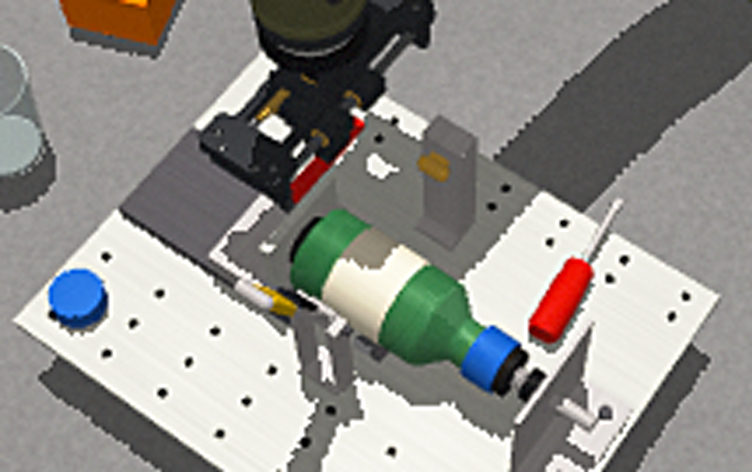

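The red lever is nearly flat, visible from (295,190) to (360,125). I'll press on to the hard stop.

>>> send_rows(
  motion=[
    {"x": 0,"y": 0,"z": 0.3,"rx": 0,"ry": 0,"rz": 0,"jaw": 0},
    {"x": 0,"y": 0,"z": 0.3,"rx": 0,"ry": 0,"rz": 0,"jaw": 0},
    {"x": 0,"y": 0,"z": 0.3,"rx": 0,"ry": 0,"rz": 0,"jaw": 0},
    {"x": 0,"y": 0,"z": 0,"rx": 0,"ry": 0,"rz": 0,"jaw": 0},
    {"x": 0,"y": 0,"z": 0,"rx": 0,"ry": 0,"rz": 0,"jaw": 0},
  ],
)

```text
clock: 12.9
tool_pos: [0.481, -0.1464, 0.1306]
eef_rot: [0.734, 0.679, -0.003, 0.002]
contact_force: [-21.5, 1.6, 86.4]
opening: 0.003
finger_force: 43.1
```

```bash
python3 - <<'E'
from h import *
tool()
E
```

```text
t 12.90 tip_sh [-78.5 -88.3  44.6] F [-21.5  -0.1  86.4] yaw err -0.001 tz [-0.001 -0.007 -1.   ]
```

>>> send_rows(
  motion=[
    {"x": 0,"y": 0,"z": -1,"rx": 0,"ry": 0,"rz": 0,"jaw": 0},
    {"x": 0,"y": 0,"z": -3.5,"rx": 0,"ry": 0,"rz": 0,"jaw": 0},
    {"x": 0,"y": 0,"z": -3.5,"rx": 0,"ry": 0,"rz": 0,"jaw": 0},
    {"x": 0,"y": 0,"z": -3.5,"rx": 0,"ry": 0,"rz": 0,"jaw": 0},
    {"x": 0,"y": 0,"z": -3.2,"rx": 0,"ry": 0,"rz": 0,"jaw": 0},
  ],
)

```text
clock: 13.4
tool_pos: [0.4832, -0.1454, 0.2717]
eef_rot: [0.734, 0.679, -0.0, -0.0]
contact_force: [1.0, 0.2, -0.0]
opening: 0.003
finger_force: 0.0
```

>>> send_rows(
  motion=[
    {"x": 0,"y": 4.3,"z": 0,"rx": 0,"ry": 0,"rz": 0,"jaw": 0},
    {"x": 0,"y": 4.3,"z": 0,"rx": 0,"ry": 0,"rz": 0,"jaw": 0},
    {"x": 0,"y": 4.3,"z": 0,"rx": 0,"ry": 0,"rz": 0,"jaw": 0},
    {"x": 0,"y": 4.3,"z": 0,"rx": 0,"ry": 0,"rz": 0,"jaw": 0},
    {"x": 0,"y": 4.5,"z": 0,"rx": 0,"ry": 0,"rz": 0,"jaw": 0},
  ],
)

```text
clock: 13.9
tool_pos: [0.7009, -0.1627, 0.2697]
eef_rot: [0.734, 0.679, -0.001, -0.0]
contact_force: [0.6, 0.5, 0.1]
opening: 0.008
finger_force: 0.0
```

```bash
python3 - <<'E'
from h import *
goto([140,7,185])
b=snapshot("scene");c=cv2.resize(b["img"][165:300,160:375],None,fx=3.5,fy=3.5,interpolation=cv2.INTER_CUBIC); cv2.imwrite("pics/s6.png",c[:,:,::-1])
E
```

```text
t 13.90 tip_sh [142.  -87.6 183.7] F [0.5 0.6 0.1] yaw err -0.001 tz [-0.001 -0.001 -1.   ]
need cm [ 9.46 -0.21 -0.14]
```

View pics/s6.png

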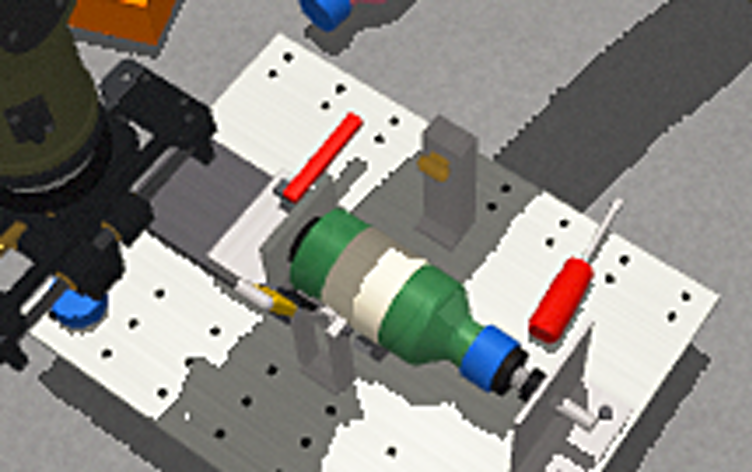

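The lever lies flat at (325,155), and the cap is still pressed on the plunger. The bar is still leaning back, its grip at (283,302). I'll go behind it and swing it over.

>>> send_rows(
  motion=[
    {"x": 4.7,"y": 0,"z": 0,"rx": 0,"ry": 0,"rz": 0,"jaw": 0},
    {"x": 4.8,"y": 0,"z": 0,"rx": 0,"ry": 0,"rz": 0,"jaw": 0},
    {"x": 0,"y": 0,"z": 0,"rx": 0,"ry": 0,"rz": 0,"jaw": 0},
    {"x": 0,"y": -1,"z": 0,"rx": 0,"ry": 0,"rz": 0,"jaw": 0},
    {"x": 0,"y": -1,"z": 0,"rx": 0,"ry": 0,"rz": 0,"jaw": 0},
  ],
)

```text
clock: 14.45
tool_pos: [0.6869, -0.0656, 0.2696]
eef_rot: [0.734, 0.679, -0.0, -0.0]
contact_force: [1.5, 0.5, 1.4]
opening: 0.005
finger_force: 0.8
```

>>> send_rows(
  motion=[
    {"x": 0,"y": -1,"z": 0,"rx": 0,"ry": 0,"rz": 0,"jaw": 0},
    {"x": 0,"y": -1,"z": 0,"rx": 0,"ry": 0,"rz": 0,"jaw": 0},
    {"x": 0,"y": -1,"z": 0,"rx": 0,"ry": 0,"rz": 0,"jaw": 0},
    {"x": 0,"y": -1,"z": 0,"rx": 0,"ry": 0,"rz": 0,"jaw": 0},
    {"x": 0,"y": -0.6,"z": 0,"rx": 0,"ry": 0,"rz": 0,"jaw": 0},
  ],
)

```text
clock: 14.95
tool_pos: [0.6406, -0.0627, 0.2702]
eef_rot: [0.734, 0.679, -0.0, -0.0]
contact_force: [1.0, 0.3, 0.8]
opening: 0.005
finger_force: 0.4
```

```bash
python3 - <<'E'
from h import *
goto([61.3,7,187.5])
E
```

```text
t 14.95 tip_sh [ 74.2   7.6 184.2] F [1.  0.3 0.8] yaw err -0.001 tz [-0.001 -0.    -1.   ]
need cm [-0.06 -1.29 -0.33]
```

>>> send_rows(
  motion=[
    {"x": 0,"y": -1.3,"z": -0.3,"rx": 0,"ry": 0,"rz": 0,"jaw": 0},
    {"x": 0,"y": -1.0,"z": 0,"rx": 0,"ry": 0,"rz": 0,"jaw": 0},
    {"x": 0,"y": -0.9,"z": 0.15,"rx": 0,"ry": 0,"rz": 0,"jaw": 0},
    {"x": 0,"y": -0.95,"z": 0.25,"rx": 0,"ry": 0,"rz": 0,"jaw": 0},
    {"x": 0,"y": -0.95,"z": 0.25,"rx": 0,"ry": 0,"rz": 0,"jaw": 0},
  ],
)

```text
clock: 15.45
tool_pos: [0.5903, -0.0586, 0.2667]
eef_rot: [0.734, 0.679, 0.0, 0.0]
contact_force: [0.7, 0.1, 0.0]
opening: 0.007
finger_force: 0.4
```

>>> send_rows(
  motion=[
    {"x": 0,"y": -0.9,"z": 0.5,"rx": 0,"ry": 0,"rz": 0,"jaw": 0},
    {"x": 0,"y": -0.85,"z": 0.5,"rx": 0,"ry": 0,"rz": 0,"jaw": 0},
    {"x": 0,"y": -0.8,"z": 0.65,"rx": 0,"ry": 0,"rz": 0,"jaw": 0},
    {"x": 0,"y": -0.8,"z": 0.65,"rx": 0,"ry": 0,"rz": 0,"jaw": 0},
    {"x": 0,"y": -0.6,"z": 0.85,"rx": 0,"ry": 0,"rz": 0,"jaw": 0},
  ],
)

```text
clock: 15.95
tool_pos: [0.5508, -0.0555, 0.2353]
eef_rot: [0.734, 0.679, -0.0, 0.0]
contact_force: [-0.1, -1.3, 1.5]
opening: 0.002
finger_force: 0.3
```

>>> send_rows(
  motion=[
    {"x": 0,"y": -0.6,"z": 0.85,"rx": 0,"ry": 0,"rz": 0,"jaw": 0},
    {"x": 0,"y": -0.4,"z": 1.0,"rx": 0,"ry": 0,"rz": 0,"jaw": 0},
    {"x": 0,"y": -0.3,"z": 1.0,"rx": 0,"ry": 0,"rz": 0,"jaw": 0},
    {"x": 0,"y": 0,"z": 0,"rx": 0,"ry": 0,"rz": 0,"jaw": 0},
    {"x": 0,"y": 0,"z": 0,"rx": 0,"ry": 0,"rz": 0,"jaw": 0},
  ],
)

```text
clock: 16.45
tool_pos: [0.5383, -0.0544, 0.2069]
eef_rot: [0.734, 0.679, -0.0, -0.0]
contact_force: [1.2, 0.3, -0.5]
opening: 0.004
finger_force: 0.0
```

```bash
python3 - <<'E'
from h import *
goto([-32.5,7,100.5])
b=snapshot("scene");c=cv2.resize(b["img"][165:300,160:375],None,fx=3.5,fy=3.5,interpolation=cv2.INTER_CUBIC); cv2.imwrite("pics/s7.png",c[:,:,::-1])
E
```

```text
t 16.45 tip_sh [-28.4   7.9 120.9] F [ 1.2  0.4 -0.5] yaw err -0.001 tz [-0.  0. -1.]
need cm [-0.09 -0.41  2.04]
```

View pics/s7.png

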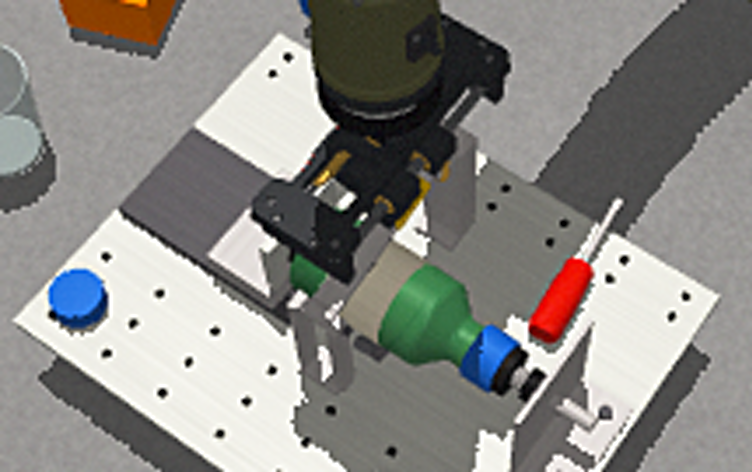

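The bar is nearly across the bottle under the fingers, its grip near (410,200). I'll press down through the catch.

>>> send_rows(
  motion=[
    {"x": 0,"y": -0.2,"z": 0.5,"rx": 0,"ry": 0,"rz": 0,"jaw": 0},
    {"x": 0,"y": -0.1,"z": 0.5,"rx": 0,"ry": 0,"rz": 0,"jaw": 0},
    {"x": 0,"y": 0,"z": 0.4,"rx": 0,"ry": 0,"rz": 0,"jaw": 0},
    {"x": 0,"y": 0,"z": 0.4,"rx": 0,"ry": 0,"rz": 0,"jaw": 0},
    {"x": 0,"y": 0,"z": 0,"rx": 0,"ry": 0,"rz": 0,"jaw": 0},
  ],
)

```text
clock: 17.0
tool_pos: [0.5349, -0.0542, 0.1889]
eef_rot: [0.734, 0.679, -0.0, -0.0]
contact_force: [-0.0, -0.8, -0.3]
opening: 0.005
finger_force: 0.0
```

```bash
python3 - <<'E'
from h import *
goto([-32.5,7,100.5])
E
```

```text
t 17.00 tip_sh [-31.8   7.9 102.9] F [ 0.  -0.8 -0.3] yaw err -0.001 tz [-0.001 -0.    -1.   ]
need cm [-0.09 -0.07  0.24]
```

>>> send_rows(
  motion=[
    {"x": 0,"y": 0,"z": 0.2,"rx": 0,"ry": 0,"rz": 0,"jaw": 0},
    {"x": 0,"y": 0,"z": 0.2,"rx": 0,"ry": 0,"rz": 0,"jaw": 0},
    {"x": 0,"y": 0,"z": 0.1,"rx": 0,"ry": 0,"rz": 0,"jaw": 0},
    {"x": 0,"y": 0,"z": 0,"rx": 0,"ry": 0,"rz": 0,"jaw": 0},
    {"x": 0,"y": 0,"z": 0,"rx": 0,"ry": 0,"rz": 0,"jaw": 0},
  ],
)

```text
clock: 17.5
tool_pos: [0.5354, -0.0542, 0.1851]
eef_rot: [0.734, 0.679, -0.0, 0.0]
contact_force: [-3.8, 0.3, 10.6]
opening: 0.004
finger_force: 5.3
```

>>> send_rows(
  motion=[
    {"x": 0,"y": 0,"z": 0.1,"rx": 0,"ry": 0,"rz": 0,"jaw": 0},
    {"x": 0,"y": 0,"z": 0.1,"rx": 0,"ry": 0,"rz": 0,"jaw": 0},
    {"x": 0,"y": 0,"z": 0,"rx": 0,"ry": 0,"rz": 0,"jaw": 0},
    {"x": 0,"y": 0,"z": 0,"rx": 0,"ry": 0,"rz": 0,"jaw": 0},
    {"x": 0,"y": 0,"z": 0,"rx": 0,"ry": 0,"rz": 0,"jaw": 0},
  ],
)

```text
clock: 18.0
tool_pos: [0.5353, -0.0542, 0.1847]
eef_rot: [0.734, 0.679, 0.0, 0.001]
contact_force: [-6.6, -0.4, 24.6]
opening: 0.001
finger_force: 12.0
```

>>> send_rows(
  motion=[
    {"x": 0,"y": 0,"z": -1,"rx": 0,"ry": 0,"rz": 0,"jaw": 0},
    {"x": 0,"y": 0,"z": -4,"rx": 0,"ry": 0,"rz": 0,"jaw": 0},
    {"x": 0,"y": 0,"z": -4,"rx": 0,"ry": 0,"rz": 0,"jaw": 0},
    {"x": 0,"y": 0,"z": -4,"rx": 0,"ry": 0,"rz": 0,"jaw": 0},
    {"x": -3,"y": 0,"z": -4,"rx": 0,"ry": 0,"rz": 0,"jaw": 0},
  ],
)

```text
clock: 18.5
tool_pos: [0.5333, -0.0796, 0.3542]
eef_rot: [0.731, 0.682, 0.002, -0.001]
contact_force: [-0.1, -1.0, 0.4]
opening: 0.001
finger_force: 0.0
```

>>> send_rows(
  motion=[
    {"x": -5,"y": 0,"z": 0,"rx": 0,"ry": 0,"rz": 0,"jaw": 0},
    {"x": -5,"y": 0,"z": 0,"rx": 0,"ry": 0,"rz": 0,"jaw": 0},
    {"x": -5,"y": 0,"z": 0,"rx": 0,"ry": 0,"rz": 0,"jaw": 0},
    {"x": -5,"y": 0,"z": 0,"rx": 0,"ry": 0,"rz": 0,"jaw": 0},
    {"x": 0,"y": 0,"z": 0,"rx": 0,"ry": 0,"rz": 0,"jaw": 0},
  ],
)

```text
clock: 19.0
tool_pos: [0.5145, -0.2933, 0.3509]
eef_rot: [0.739, 0.674, -0.003, 0.001]
contact_force: [-0.6, -0.5, 0.1]
opening: 0.006
finger_force: 0.0
```

```bash
python3 - <<'E'
from h import *
tool()
b=snapshot("scene");c=cv2.resize(b["img"][165:300,160:375],None,fx=3.5,fy=3.5,interpolation=cv2.INTER_CUBIC); cv2.imwrite("pics/s8.png",c[:,:,::-1])
E
```

```text
t 19.00 tip_sh [ -33.8 -232.1  264.9] F [-0.6 -0.6  0.1] yaw err -0.015 tz [-0.003 -0.005 -1.   ]
```

View pics/s8.png

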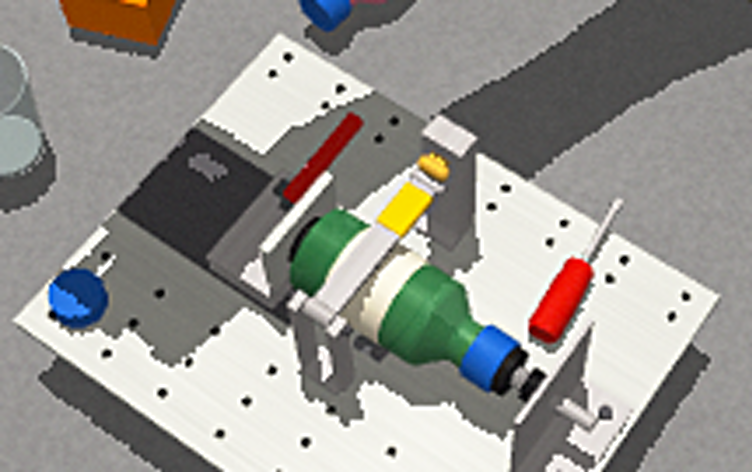

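The bar lies level with its tip under the brass nose at (432,165). The lever is flat and red at (325,155), the cap is pressed on the plunger at (500,360), and the arm is clear of everything.

```bash
python3 -c "
from h import *
print(finish_job())"
```

```text
the job is handed in; nothing more can be done
None
```

The job is handed in at about 19 s. In the last picture the cap is pressed on the plunger, the cam lever is flat, the hold-down bar is under the brass catch and the arm is clear; the hand-in returned no verdict.

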